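Pack three specimen pots in the transport canister and lock its cover

TASK

Pack the transport canister for the courier: stand the three red-capped specimen pots upright in the three cups of its blue base, any pot in any cup, keeping them upright on the way. Then lower the clear cover over them with its bar handle in line with the pairs of white marks, right down onto the flange, and turn it clockwise to its stop so that the bar is in line with the red marks. Leave the blue-capped and the yellow-capped pot standing where they are.

Things in the scene. Friction and masses are not known exactly. Their poses are not given: they have to be found in the camera images.
- canister_base: Fixed blue canister base; flange 172 across, 8 high. 3 white cups, centres 30 from the axis at 90, 210, 330 deg (CCW from above, from own x); inside 37 wide at floor (12 up), 44 at mouth (26 up). 2 bayonet ledges, 131 across, 18 to 24 up, have 80-deg gaps at 60 and 240 deg: white-stroke pairs (open). Red bars at 0, 180 deg (x axis): locked; stop 2 deg beyond. mm. Origin underside centre, z up.
- canister_cover: Clear bell, open below, 147 across (140 inside), 82 high, 0.2 kg, rim down. Blue bar on top along own x, 68 x 15, from 82 to 112 up. Rim lugs inward at +x and -x, 16 wide, 7 high, 124 apart: pass the base's gaps when the bar is within 30 deg of white marks; rim then rests 8 above bench (4 play sideways); turn 60 deg clockwise to lock. Else it sits 16 too high. mm. Origin rim centre, z up.
- pot_red_1: Small round specimen pot with a RED screw cap and white body with a paper label: body 30 mm across, cap 32 mm across from 45 to 58 mm up, 58 mm tall in all, about 50 g, stands on the bench. Origin: centre of its underside; z up along its axis. One of the three specimens to pack.
- pot_red_2: Small round specimen pot with a RED screw cap and white body with a paper label: body 30 mm across, cap 32 mm across from 45 to 58 mm up, 58 mm tall in all, about 50 g, stands on the bench. Origin: centre of its underside; z up along its axis. One of the three specimens to pack.
- pot_red_3: Small round specimen pot with a RED screw cap and white body with a paper label: body 30 mm across, cap 32 mm across from 45 to 58 mm up, 58 mm tall in all, about 50 g, stands on the bench. Origin: centre of its underside; z up along its axis. One of the three specimens to pack.
- pot_blue: Small round specimen pot with a BLUE screw cap and white body with a paper label: body 30 mm across, cap 32 mm across from 45 to 58 mm up, 58 mm tall in all, about 50 g, stands on the bench. Origin: centre of its underside; z up along its axis. Does not belong in the shipment; stays where it is.
- pot_yellow: Small round specimen pot with a YELLOW screw cap and white body with a paper label: body 30 mm across, cap 32 mm across from 45 to 58 mm up, 58 mm tall in all, about 50 g, stands on the bench. Origin: centre of its underside; z up along its axis. Does not belong in the shipment; stays where it is.
There are look-alikes about, which are no part of the job. What is shaped like the pot_blue but turquoise is not meant.

How it is judged:
By the outcome, as a careful person would: the job done as asked, in the order asked, and still so for the second after the job is handed in, with the robot touching nothing.
It also fails if it takes over 99 s, if anything falls off the work surface, if the arm or the gripper's body presses on something with over 40 N, if the wrist force passes 120 N, or if a joint passes its speed limit or range.

ROBOT

A 7-joint arm with a two-finger parallel gripper is mounted at the origin on a cart in front of the work surface, level with it; the furniture and walls round the work are solid. World frame = base frame: x ahead of the robot, y to its left, z up, the work surface at z = 0. Lengths are in m, angles in rad, forces in N, time in s.
With the tool pointing down it reaches from about 0.4 to 0.85 m from the base axis. Payload 4.5 kg.
Tool frame: the origin (TCP) lies at the very end of the fingers, on their centre line; the grasp point (between the pads) lies 19 mm behind it (env.tcp_to_grasp is the distance from the TCP to the grasp point, in m); z points along the fingers, y is the line along which they close (so a half turn about z gives the same grasp; the last joint's range is limited). The gripper opens to 85 mm and grips with 20 to 120 N. Pads are 22 mm wide; open, the fingers measure 114 mm over their backs; the gripper's body (76 mm by 85 mm) begins 54 mm behind the grasp point. The pads swing forward as they close: fully open they stand 13 mm farther back than shut.
Start: joints at [-1.314, 0.689, -0.195, 1.565, 0.157, 0.902, -0.215], TCP at [0.138, 0.61, 0.204] pointing down, gripper open.
Joint ranges: [-3.01, 3.01], [-0.46, 2.08], [-1.47, 1.51], [0.13, 2.56], [-1, 4.14], [0.04, 2.09], [-2.66, 2.66]. Speed limits (rad/s): [2.57, 2.57, 3.14, 3.14, 3.14, 3.14, 3.14].

INTERFACE

Orientations are given as a rotation vector (axis times angle).
In Python, from workcell import env gives the robot as it stands.
- The arm moves only by the tool servo_tool, never from a script. Its argument "commands" is a list of rows, each a list of 7 numbers: the opening, from 0 (shut) to 1 (fully open), then the shift along the tool's x, y, z in parts of the range, where 1.0 means 80 cm, then the turn, a rotation vector about the tool's x, y, z in normalised numbers (1 is 2 pi rad). In form: [[grip, tx, ty, tz, ax, ay, az], ...]. A call has 1 to 20 rows; each row is the pose to reach, as a shift and turn from the pose commanded when the call began, along the tool's axes at that moment; what a row does not reach only later rows make up. A row lasts 1/12 s, in which the tool goes at most 41.7 mm and 7.16 degrees, less where a joint would pass 70% of its speed; a pose out of reach is approached as far as the arm can. A call with a gripper value outside its range is refused whole. The fingers move at their own pace and stop on an object; "newtons" is the grip in N (left out, the last holds). Time passes only in rows, so rows that repeat a pose let the fingers close. It gives the time, the measured TCP pose, the force, the opening and the grip force at its end, in the units of the state.
- env.observe(): the state, without advancing time (a new reading comes with each control period).
- env.camera(name): name is "side" or "top" or "wrist"; returns a dict with "image" (420x560x3 uint8, blue, green, red), "depth" (420x560 float32, m along the optical axis (not along the pixel's ray), 0 where there is no reading), "camera_matrix" (3x3 intrinsics, pixels), "T" (4x4, takes a point from camera to world coordinates). Camera axes: x right, y down, z forward; pixel columns grow to the right and rows downward; lengths in m; the calibration is good to about 2 mm. A picture is of the moment at which its call begins.
- env.close_job(): hands the job in; it is judged then, once.
The state is a dict: "clock": time; "joints": joint angles; "qd": joint speeds; "joint_torque": joint torques, N m; "ee_pos": TCP position; "ee_rot": TCP orientation; "force": force on the tool from outside, world axes, zero at the start; "torque": the same for the moment, N m; "gripper_width": finger opening in m; "finger_force": force on a finger pad.
Only numpy, scipy, OpenCV 4.12 (cv2) and the standard library are available. Lean on these libraries where they do the work, as an engineer would, in place of code of your own. Each camera call takes 0.05 s, during which the arm holds its last target. There are 200 camera calls.

## Working session

There is one attempt and no reset: what is moved stays moved. The work goes in short steps, Python scripts to look and compute and a tool call to move; the robot and the scene stay as the last step left them, time stands still between calls to the robot, and variables do not carry over. Pictures are saved under pics/ and viewed, at most 14 in all, crops included, and the job is handed in when it is done.

Besides the shell and the picture viewer there is one more tool, called after ">>>" in YAML: its name, and indented under it one key for each argument. servo_tool: Moves the arm, as the interface text tells. Its arguments: {"type":"object","properties":{"commands":{"type":"array","items":{"type":"array","items":{"type":"number"}}},"newtons":{"type":"number"}},"required":["commands"]}

```bash
ls; mkdir -p pics; python3 - <<'E'
from workcell import env
import cv2,numpy as np
for n in("top","side"):
    c=env.camera(n);cv2.imwrite(f"pics/{n}0.png",c["image"]);np.savez(f"{n}0.npz",**{k:c[k] for k in("image","depth","camera_matrix","T")})
    print(n,c["camera_matrix"].round(1).tolist(),c["T"].round(3).tolist())
s=env.observe();print({k:np.round(v,3).tolist() for k,v in s.items()},env.tcp_to_grasp)
E
```

```text
pics
top [[522.9, 0.0, 277.3], [0.0, 522.9, 209.0], [0.0, 0.0, 1.0]] [[0.017, -0.995, 0.094, 0.427], [-1.0, -0.016, 0.014, 0.025], [-0.012, -0.095, -0.995, 1.323], [0.0, 0.0, 0.0, 1.0]]
side [[383.1, 0.0, 274.1], [0.0, 383.1, 206.9], [0.0, 0.0, 1.0]] [[0.998, -0.019, 0.055, 0.518], [-0.054, -0.638, 0.768, -0.637], [0.02, -0.77, -0.638, 0.589], [0.0, 0.0, 0.0, 1.0]]
{'clock': 0.1, 'joints': [-1.314, 0.69, -0.195, 1.566, 0.157, 0.902, -0.215], 'qd': [-0.001, -0.004, -0.001, -0.003, 0.001, 0.0, -0.001], 'joint_torque': [-0.003, -54.06, -1.271, -15.899, 0.009, 0.004, 0.0], 'ee_pos': [0.138, 0.609, 0.203], 'ee_rot': [-0.349, -3.122, 0.003], 'force': [0.788, -0.201, -0.319], 'torque': [-0.036, 0.005, 0.008], 'finger_force': 0.0, 'gripper_width': 0.086} 0.0187
```

View pics/top0.png

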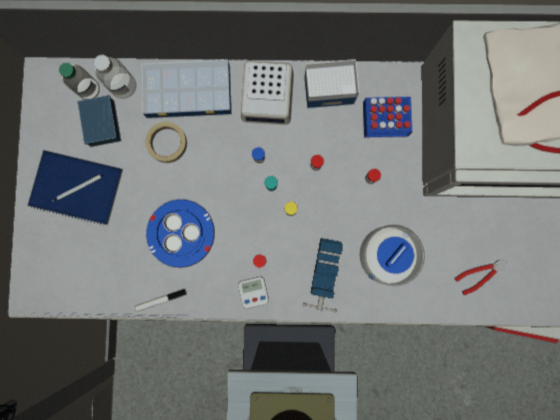

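View pics/side0.png

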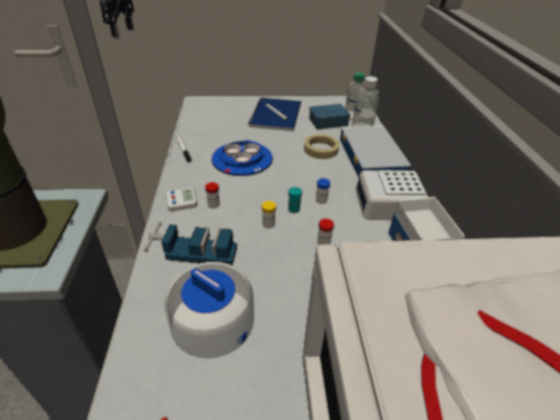

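Top view shows the base at (180,233) and the cover at (394,255) with its bar. Red caps are at (317,161), (374,175) and (260,261), blue at (258,154), yellow at (291,208).

Possible mix-ups: the turquoise pot (271,183), the red and white rack pegs (388,116), the red pliers (480,278), the timer's buttons (254,300) and the red marks on the base. The three single red round caps are the ones I want.

```bash
cat > h.py <<'E'
import cv2,numpy as np
def load(n): return dict(np.load(n))
def ray(c,uv,z):
    K,T=c["camera_matrix"],c["T"]
    d=T[:3,:3]@np.linalg.solve(K,[uv[0],uv[1],1.]);o=T[:3,3]
    return o+d*(z-o[2])/d[2]
def dep(c,uv):
    u,v=int(round(uv[0])),int(round(uv[1]));z=np.median(c["depth"][v-1:v+2,u-1:u+2])
    return (c["T"]@np.r_[np.linalg.solve(c["camera_matrix"],[uv[0],uv[1],1.])*z,1])[:3]
def mask(img,col):
    h=cv2.cvtColor(img,cv2.COLOR_BGR2HSV)
    R={"red":[((0,130,70),(8,255,255)),((172,130,70),(180,255,255))],"yellow":[((20,130,90),(35,255,255))],"blue":[((105,130,70),(125,255,255))],"turq":[((78,130,60),(95,255,255))],"white":[((0,0,150),(180,60,255))]}[col]
    return sum(cv2.inRange(h,np.array(a),np.array(b)) for a,b in R)
def blobs(m,amin=5):
    n,l,s,c=cv2.connectedComponentsWithStats(m)
    return [(c[i],s[i]) for i in range(1,n) if s[i,4]>=amin],l
E
python3 - <<'E'
from h import *
c=load("top0.npz")
for col in("red","yellow","blue","turq"):
    for ce,s in blobs(mask(c["image"],col),6)[0]:
        if ce[1]<320 and ce[0]<425: print(col,ce.round(1),s.tolist(),ray(c,ce,.058).round(3),"dep",dep(c,ce).round(3))
im=c["image"]
a=cv2.resize(im[190:280,135:230],None,fx=4,fy=4,interpolation=cv2.INTER_CUBIC)
b=cv2.resize(im[215:305,350:445],None,fx=4,fy=4,interpolation=cv2.INTER_CUBIC)
cc=cv2.resize(im[135:285,230:420],None,fx=4,fy=4,interpolation=cv2.INTER_CUBIC)
cv2.imwrite("pics/z1.png",np.hstack([a,b]));cv2.imwrite("pics/z2.png",cc)
for uv in [(430,100),(440,180),(500,160),(418,205),(270,80),(387,118),(327,250),(327,285),(253,290),(394,235),(420,260),(500,191)]:print(uv,dep(c,uv).round(3))
E
```

```text
red [389.4 100.5] [387, 98, 6, 6, 30] [ 0.821 -0.23   0.058] dep [ 0.818 -0.228  0.069]
red [397.4 100.4] [395, 98, 6, 6, 29] [ 0.821 -0.25   0.058] dep [ 0.817 -0.247  0.072]
red [373.3 108.8] [371, 106, 6, 6, 28] [ 0.799 -0.191  0.058] dep [ 0.796 -0.189  0.069]
red [381.4 108.8] [379, 106, 6, 6, 26] [ 0.8   -0.211  0.058] dep [ 0.797 -0.209  0.066]
red [389.5 108.5] [387, 106, 6, 6, 28] [ 0.801 -0.231  0.058] dep [ 0.798 -0.229  0.067]
red [406. 108.] [404, 106, 5, 5, 23] [ 0.803 -0.271  0.058] dep [ 0.8   -0.269  0.067]
red [373.5 116.9] [371, 114, 6, 6, 27] [ 0.779 -0.191  0.058] dep [ 0.776 -0.19   0.068]
red [389.9 116.7] [387, 114, 6, 6, 27] [ 0.78  -0.231  0.058] dep [ 0.777 -0.229  0.068]
red [398.2 116.3] [396, 114, 6, 6, 27] [ 0.781 -0.252  0.058] dep [ 0.779 -0.25   0.067]
red [373.9 124.7] [371, 122, 6, 6, 27] [ 0.759 -0.192  0.058] dep [ 0.756 -0.19   0.07 ]
red [398.7 124.3] [396, 122, 6, 6, 26] [ 0.761 -0.253  0.058] dep [ 0.758 -0.251  0.069]
red [406.5 124.4] [404, 122, 6, 6, 27] [ 0.761 -0.272  0.058] dep [ 0.758 -0.269  0.07 ]
red [316.8 161. ] [311, 155, 13, 13,
[... 1861 characters left out ...]
.441 -0.243  0.058] dep [ 0.441 -0.232  0.11 ]
blue [262.  297.5] [261, 297, 3, 2, 6] [0.334 0.075 0.058] dep [0.331 0.077 0.019]
blue [246.6 301.1] [245, 300, 4, 3, 7] [0.325 0.112 0.058] dep [0.321 0.114 0.019]
turq [270.6 182.8] [265, 177, 12, 13, 125] [0.611 0.06  0.058] dep [0.611 0.06  0.057]
(430, 100) [ 0.812 -0.32   0.095]
(440, 180) [ 0.608 -0.321  0.164]
(500, 160) [ 0.634 -0.41   0.272]
(418, 205) [ 0.569 -0.314 -0.002]
(270, 80) [0.865 0.065 0.069]
(387, 118) [ 0.775 -0.224  0.062]
(327, 250) [ 0.45  -0.079  0.059]
(327, 285) [ 0.365 -0.083  0.026]
(253, 290) [0.349 0.099 0.017]
(394, 235) [ 0.487 -0.235  0.083]
(420, 260) [ 0.43  -0.297  0.081]
(500, 191) [ 0.6   -0.499  0.054]
```

View pics/z1.png

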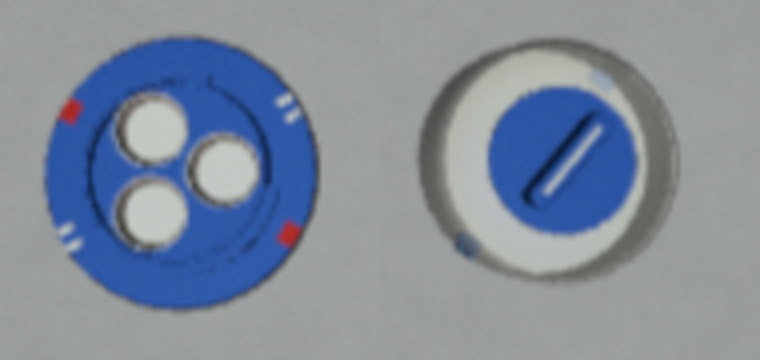

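View pics/z2.png

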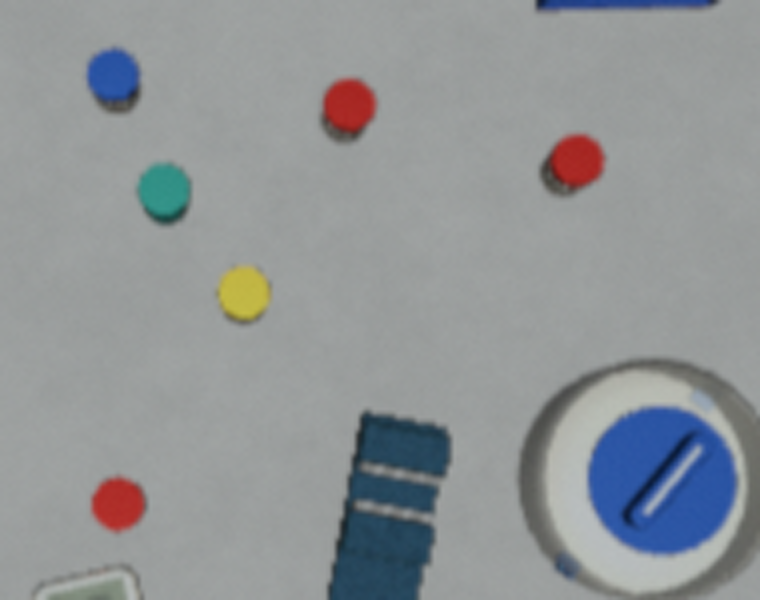

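Crops confirm the base (red marks upper-left and lower-right, white pairs on the other diagonal, three empty cups). The cover has its bar on top with a light stripe, and there are three single red caps.

```bash
python3 - <<'E'
from h import *
c=load("top0.npz");im=c["image"]
def rp(uv,z): return ray(c,uv,z)
m=mask(im,"blue");m2=np.zeros_like(m);m2[195:275,140:222]=m[195:275,140:222]
ct=max(cv2.findContours(m2,cv2.RETR_EXTERNAL,cv2.CHAIN_APPROX_NONE)[0],key=cv2.contourArea)
pts=np.array([rp(p[0],.008)[:2] for p in cv2.convexHull(ct)],np.float32)
print("base circle",cv2.fitEllipse(pts))
r=[rp(u,.009)[:2] for u in((152.2,217.1),(207.1,248.2))];print("red mid",(r[0]+r[1])/2,"dist",np.linalg.norm(r[1]-r[0]),"ang",np.degrees(np.arctan2(*(r[1]-r[0])[::-1])))
w=mask(im,"white")
for ce,s in blobs(w,3)[0]:
    if 140<ce[0]<222 and 195<ce[1]<275: print("white",ce.round(1),s.tolist(),rp(ce,.009 if s[4]<60 else .02)[:2].round(4))
# cover bar
h=cv2.cvtColor(im,cv2.COLOR_BGR2HSV);m=mask(im,"blue")
disc=np.zeros_like(m);disc[232:278,370:420]=m[232:278,370:420]
ct=max(cv2.findContours(disc,cv2.RETR_EXTERNAL,cv2.CHAIN_APPROX_NONE)[0],key=cv2.contourArea)
pts=np.array([rp(p[0],.082)[:2] for p in cv2.convexHull(ct)],np.float32);print("disc",cv2.fitEllipse(pts))
hull=np.zeros_like(m);cv2.drawContours(hull,[cv2.convexHull(ct)],-1,255,-1);hull=cv2.erode(hull,np.ones((5,5)))
st=(hull>0)&(h[...,1]<150)&(h[...,2]>110);v,u=np.nonzero(st);print("stripe n",len(u))
P=np.array([rp(p,.112)[:2] for p in zip(u,v)]);ce=P.mean(0);_,_,vt=np.linalg.svd(P-ce);pr=(P-ce)@vt[0]
print("stripe centre",ce,"ang",np.degrees(np.arctan2(vt[0,1],vt[0,0])),"len",np.ptp(pr))
from scipy.spatial.transform import Rotation as R
print(R.from_rotvec([-0.349,-3.122,.003]).as_matrix().round(3))
E
```

```text
base circle ((0.4877277910709381, 0.28748854994773865), (0.1686864197254181, 0.16922302544116974), 121.22042846679688)
red mid [0.4881374  0.28793942] dist 0.16049880603186317 ang -118.28354739961453
white [173.9 222.2] [167, 214, 15, 17, 190] [0.5135 0.3008]
white [205.8 214.4] [205, 214, 3, 2, 5] [0.5352 0.2231]
white [208.  218.2] [207, 217, 3, 3, 6] [0.5257 0.2172]
white [191.4 232.2] [184, 225, 16, 15, 186] [0.4891 0.256 ]
white [173.6 243. ] [166, 235, 16, 17, 192] [0.4615 0.2997]
disc ((0.4411325454711914, -0.2377440631389618), (0.08388206362724304, 0.08474814146757126), 2.9068069458007812)
stripe n 73
stripe centre [ 0.44113353 -0.23727715] ang 140.35713722255397 len 0.05253517437820516
[[-0.975  0.221 -0.   ]
 [ 0.221  0.975 -0.002]
 [-0.    -0.002 -1.   ]]
```

```bash
cat > go.py <<'E'
# usage: go.py x y z yaw  -> tool shift (cm) and turn from measured pose; yaw = world angle of tool y (deg)
import sys,numpy as np
from workcell import env
from scipy.spatial.transform import Rotation as R
def go(x,y,z,yaw):
    s=env.observe();p=np.array(s["ee_pos"]);A=R.from_rotvec(s["ee_rot"]).as_matrix()
    a=np.radians(yaw);yy=np.array([np.cos(a),np.sin(a),0]);zz=np.array([0,0,-1.])
    B=np.c_[np.cross(yy,zz),yy,zz]
    print("target",(x,y,z,yaw),"now",p.round(4),"yaw",round(np.degrees(np.arctan2(A[1,1],A[0,1])),1),"F",np.round(s["force"],1),"w",round(s["gripper_width"],4),"j",np.round(s["joints"],2),"t",round(s["clock"],2))
    print("  shift cm",(A.T@(np.array([x,y,z])-p)*100).round(2),"turn",R.from_matrix(A.T@B).as_rotvec().round(3))
if __name__=="__main__":
    v=list(map(float,sys.argv[1:]))
    for i in range(0,len(v),4): go(*v[i:i+4])
E
python3 go.py .422 .084 .13 61.7
```

```text
target (0.422, 0.084, 0.13, 61.7) now [0.138  0.6089 0.203 ] yaw 77.2 F [ 0.8 -0.2 -0.3] w 0.0856 j [-1.31  0.69 -0.19  1.57  0.16  0.9  -0.22] t 0.1
  shift cm [-39.3  -44.91   7.37] turn [-0.002  0.     0.271]
```

The rows are not in the units I measure in: shifts go in shares of 80 cm and turns go in shares of 2 pi rad. I convert before sending: -44.9 cm is -0.5613, -39.3 cm is -0.4913, 0.271 rad is 0.0431.

>>> servo_tool:
  commands:
    - [1,-0.4913,-0.5613,0.0375,-0.0003,0,0.0431]
    - [1,-0.4913,-0.5613,0.0375,-0.0003,0,0.0431]
    - [1,-0.4913,-0.5613,0.0375,-0.0003,0,0.0431]
    - [1,-0.4913,-0.5613,0.0375,-0.0003,0,0.0431]
    - [1,-0.4913,-0.5613,0.0375,-0.0003,0,0.0431]
    - [1,-0.4913,-0.5613,0.0375,-0.0003,0,0.0431]
    - [1,-0.4913,-0.5613,0.0375,-0.0003,0,0.0431]
    - [1,-0.4913,-0.5613,0.0375,-0.0003,0,0.0431]
    - [1,-0.4913,-0.5613,0.0375,-0.0003,0,0.0431]
    - [1,-0.4913,-0.5613,0.0375,-0.0003,0,0.0431]
    - [1,-0.4913,-0.5613,0.0375,-0.0003,0,0.0431]
    - [1,-0.4913,-0.5613,0.0375,-0.0003,0,0.0431]
    - [1,-0.4913,-0.5613,0.0925,-0.0003,0,0.0431]
    - [1,-0.4913,-0.5613,0.0925,-0.0003,0,0.0431]
    - [1,-0.4913,-0.5613,0.0925,-0.0003,0,0.0431]
    - [1,-0.4913,-0.5613,0.0925,-0.0003,0,0.0431]
    - [1,-0.4913,-0.5613,0.0925,-0.0003,0,0.0431]
    - [1,-0.4913,-0.5613,0.0925,-0.0003,0,0.0431]
    - [1,-0.4913,-0.5613,0.0925,-0.0003,0,0.0431]
    - [1,-0.4913,-0.5613,0.0925,-0.0003,0,0.0431]
  newtons: 40

```text
clock: 1.77
ee_pos: [0.422, 0.0864, 0.1302]
ee_rot: [0.763, 3.047, 0.005]
force: [0.7, -0.8, 0.3]
gripper_width: 0.0853
finger_force: 0.0
```

```bash
python3 - <<'E'
from workcell import env
import cv2,numpy as np
c=env.camera("wrist");cv2.imwrite("pics/w1.png",c["image"])
from h import *
for ce,s in blobs(mask(c["image"],"red"),60)[0]: print(ce.round(1),s.tolist(),ray(c,ce,.058).round(4),dep(c,ce).round(4))
E
python3 go.py .422 .084 .029 61.7
```

```text
[227.6  73.9] [220, 66, 17, 17, 167] [0.3308 0.0997 0.058 ] [0.3269 0.096  0.018 ]
[442.3 143.9] [435, 136, 15, 17, 210] [0.4346 0.202  0.058 ] [0.4511 0.2185 0.0082]
[276.1 206.8] [254, 185, 45, 44, 1525] [0.4213 0.0853 0.058 ] [0.4213 0.0853 0.0578]
target (0.422, 0.084, 0.029, 61.7) now [0.422  0.0862 0.1302] yaw 61.9 F [-0.3 -0.1 -0.4] w 0.0856 j [-0.19  0.59 -0.17  2.21  0.27  0.36  0.49] t 1.82
  shift cm [-0.1  -0.23 10.12] turn [0.003 0.    0.003]
```

View pics/w1.png

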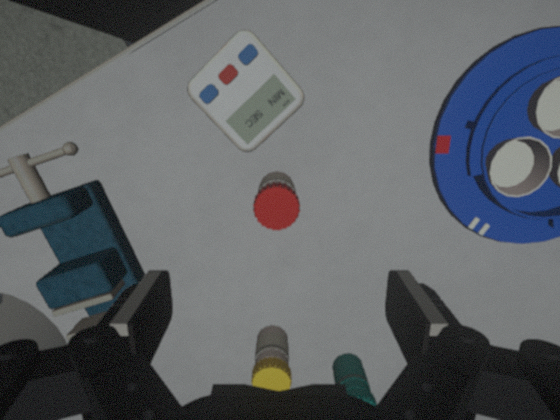

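Wrist view: the red cap sits at (276,207), centred ahead of the open fingers, and the two views agree within 1.5 mm. Descending, gripping and lifting.

In the tool's units: 10.1 cm is 0.1263, 8 cm is 0.1, 0.003 rad is 0.0005.

>>> servo_tool:
  commands:
    - [1,0,-0.0013,0.075,0.0005,0,0]
    - [1,0,-0.0013,0.1,0.0005,0,0]
    - [1,0,-0.0013,0.1263,0.0005,0,0]
    - [1,0,-0.0013,0.1263,0.0005,0,0]
    - [1,0,-0.0013,0.1263,0.0005,0,0]
    - [0.1,0,-0.0013,0.1263,0.0005,0,0]
    - [0.1,0,-0.0013,0.1263,0.0005,0,0]
    - [0.1,0,-0.0013,0.1263,0.0005,0,0]
    - [0.1,0,-0.0013,0.1263,0.0005,0,0]
    - [0.1,0,-0.0013,0.1263,0.0005,0,0]
    - [0.1,0,-0.0013,0.1263,0.0005,0,0]
    - [0.1,0,-0.0013,0.1263,0.0005,0,0]
    - [0.1,0,-0.0013,0.1263,0.0005,0,0]
    - [0.1,0,-0.0013,0.1263,0.0005,0,0]
  newtons: 40

```text
clock: 2.98
ee_pos: [0.4198, 0.0798, 0.0308]
ee_rot: [-0.774, -3.043, 0.011]
force: [-4.1, -6.2, 26.4]
gripper_width: 0.0087
finger_force: 13.3
```

```bash
python3 go.py .4616 .3022 .13 61.7  .4616 .3022 .042 61.7
```

```text
target (0.4616, 0.3022, 0.13, 61.7) now [0.4198 0.0798 0.0308] yaw 61.5 F [-4.1 -6.2 26.4] w 0.0087 j [-0.29  0.81 -0.02  2.28  0.34  0.07  0.43] t 2.98
  shift cm [  6.95  21.46 -10.09] turn [-0.007  0.    -0.004]
target (0.4616, 0.3022, 0.042, 61.7) now [0.4198 0.0798 0.0308] yaw 61.5 F [-4.1 -6.2 26.4] w 0.0087 j [-0.29  0.81 -0.02  2.28  0.34  0.07  0.43] t 2.98
  shift cm [ 6.95 21.53 -1.29] turn [-0.007  0.    -0.004]
```

```bash
python3 - <<'E'
from workcell import env
import cv2,numpy as np
a=env.camera("wrist")["image"];b=env.camera("side")["image"]
b=cv2.resize(b[120:260,120:307],(560,420),interpolation=cv2.INTER_CUBIC)
cv2.imwrite("pics/w2.png",cv2.resize(np.hstack([a,b]),(800,300)))
E
```

```text
(no output)
```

View pics/w2.png

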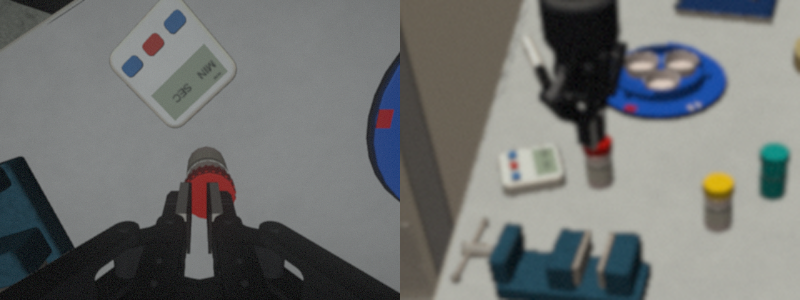

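```bash
python3 - <<'E'
from workcell import env
from h import *
for n in("wrist","side"):
    c=env.camera(n)
    m=mask(c["image"],"red");v,u=np.nonzero(m)
    P=np.array([dep(c,(a,b)) for a,b in zip(u,v)]) 
    k=(np.abs(P[:,0]-.42)<.05)&(np.abs(P[:,1]-.085)<.05)&(P[:,2]>.03);P=P[k]
    print(n,k.sum(),"mean",P.mean(0).round(4),"min",np.percentile(P,3,axis=0).round(4),"max",np.percentile(P,97,axis=0).round(4))
    if n=="wrist":
        for r in [(205,360),(230,360),(205,250),(205,235),(275,230)]:
            uu,vv=r[0]*1.4,r[1]*1.4
            if vv<420: print(r,dep(c,(uu,vv)).round(4))
        for p in [(270,280),(318,280),(260,300),(320,300),(285,220),(285,330)]: print(p,dep(c,p).round(4))
E
```

```text
wrist 2135 mean [0.418  0.0867 0.0578] min [0.4077 0.0739 0.0546] max [0.431  0.1004 0.0635]
(205, 250) [ 0.4971  0.044  -0.0006]
(205, 235) [ 4.828e-01  5.170e-02 -3.000e-04]
(275, 230) [0.4221 0.1136 0.1112]
(270, 280) [0.4201 0.0758 0.0575]
(318, 280) [0.4206 0.0971 0.0751]
(260, 300) [0.4074 0.0803 0.0951]
(320, 300) [0.415  0.0981 0.098 ]
(285, 220) [0.4084 0.0898 0.0272]
(285, 330) [ 4.829e-01  5.020e-02 -3.000e-04]
side 57 mean [0.4274 0.0744 0.0558] min [0.4143 0.0682 0.0487] max [0.4357 0.0844 0.0636]
```

In the tool's units: -10 cm is -0.125, -8 cm is -0.1.

>>> servo_tool:
  commands:
    - [0.1,0,0,-0.0125,0,0,0]
    - [0.1,0,0,-0.025,0,0,0]
    - [0.1,0,0,-0.0375,0,0,0]
    - [0.1,0,0,-0.0625,0,0,0]
    - [0.1,0,0,-0.1,0,0,0]
    - [0.1,0,0,-0.125,0,0,0]
    - [0.1,0,0,-0.125,0,0,0]
    - [0.1,0,0,-0.125,0,0,0]

```text
clock: 3.85
ee_pos: [0.4226, 0.0842, 0.1297]
ee_rot: [0.768, 3.044, 0.001]
force: [-0.1, 0.5, -0.4]
gripper_width: 0.0088
finger_force: 0.0
```

```bash
python3 - <<'E'
from workcell import env
from h import *
w=env.camera("wrist");b=env.camera("side")["image"]
bb=cv2.resize(b[90:230,120:307],(560,420),interpolation=cv2.INTER_CUBIC)
cv2.imwrite("pics/w3.png",cv2.resize(np.hstack([w["image"],bb]),(800,300)))
for ce,s in blobs(mask(w["image"],"red"),60)[0]: print(ce.round(1),s.tolist(),ray(w,ce,.058).round(4),dep(w,ce).round(4))
R=w["T"];K=w["camera_matrix"];v,u=np.mgrid[0:420,0:560];d=w["depth"];P=np.stack([(u-K[0,2])/K[0,0]*d,(v-K[1,2])/K[1,1]*d,d],-1)@R[:3,:3].T+R[:3,3]
s=env.observe();q=P-s["ee_pos"];k=(np.hypot(q[...,0],q[...,1])<.02)&(d>0)&(q[...,2]>-.06)
print(s["ee_pos"],"tips rel TCP z pct",np.percentile(q[...,2][k],[0,2,10,50]),k.sum())
E
python3 go.py .4213 .0853 .1 61.7
```

```text
[229.6  71.6] [222, 63, 16, 18, 159] [0.331  0.0995 0.058 ] [0.327  0.096  0.0179]
[445.2 141.5] [438, 134, 15, 16, 198] [0.4349 0.2017 0.058 ] [0.4512 0.2183 0.0086]
[278.5 204.6] [257, 182, 44, 45, 1530] [0.4212 0.0853 0.058 ] [0.4213 0.0853 0.0578]
[0.42144214 0.08395521 0.12830489] tips rel TCP z pct [0.03205602 0.03722717 0.04881205 0.08355953] 12663
target (0.4213, 0.0853, 0.1, 61.7) now [0.4214 0.084  0.1283] yaw 61.7 F [-1.2 -0.4 -0.4] w 0.0086 j [-0.19  0.59 -0.18  2.21  0.29  0.36  0.47] t 3.95
  shift cm [0.07 0.12 2.83] turn [-0.002 -0.001 -0.   ]
```

View pics/w3.png

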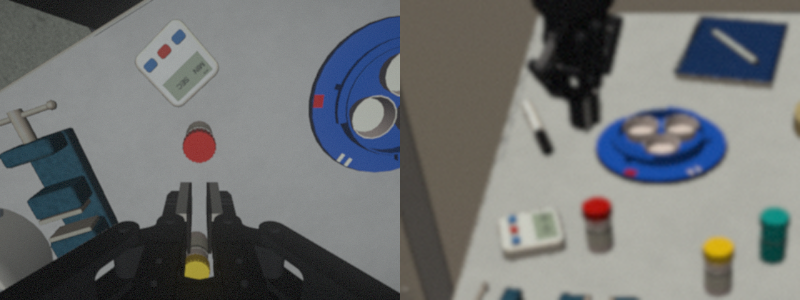

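Pot still stands untouched at (.4213,.0853): the fingers closed above its cap. The tips seem to be higher than the reported TCP, so I'll measure them.

```bash
python3 - <<'E'
from workcell import env
from h import *
s=env.observe();p=np.array(s["ee_pos"]);print(p)
for n in("wrist","side","top"):
    w=env.camera(n)
    T=w["T"];K=w["camera_matrix"];v,u=np.mgrid[0:420,0:560];d=w["depth"];P=np.stack([(u-K[0,2])/K[0,0]*d,(v-K[1,2])/K[1,1]*d,d],-1)@T[:3,:3].T+T[:3,3]
    q=P-p;k=(np.hypot(q[...,0],q[...,1])<.06)&(d>0)&(P[...,2]>.08)
    qq=q[k];o=np.argsort(qq[:,2])
    t=T[:3,:3].T@(p-T[:3,3]);print(n,"TCP pixel",(K@t/t[2])[:2].round(1),k.sum(),"lowest pts rel",qq[o[[0,3,10,30,60]]].round(4).tolist() if k.sum()>60 else "")
    if n!="wrist":print(" camera T err?",)
E
```

```text
[0.42144214 0.08395521 0.12830489]
wrist TCP pixel [278.2 250.2] 45025 lowest pts rel [[-0.0139, -0.003, 0.0301], [-0.0053, 0.0136, 0.0307], [-0.0128, -0.0007, 0.0313], [-0.0123, 0.0019, 0.032], [-0.0136, -0.0015, 0.0328]]
side TCP pixel [208.2 159.7] 5482 lowest pts rel [[-0.0102, -0.0054, 0.0281], [0.001, -0.0113, 0.029], [0.0087, 0.0016, 0.0311], [0.0114, 0.0003, 0.0367], [-0.0083, -0.0116, 0.0415]]
 camera T err?
top TCP pixel [257.6 260.8] 4314 lowest pts rel [[-0.0077, -0.0552, 0.3442], [0.0209, 0.0386, 0.3653], [-0.0012, -0.0536, 0.3663], [0.024, 0.0317, 0.3714], [0.0336, 0.0158, 0.3749]]
 camera T err?
```

Both cameras and the contact put the fingertips about 28 mm above the reported TCP, so I'll go about 28 mm lower. First I'll open and descend, and see whether the wrist reaches that depth.

In the tool's units: 12.5 cm is 0.1563, 11.5 cm is 0.1438.

>>> servo_tool:
  commands:
    - [1,0,0.0013,0,0,0,0]
    - [1,0,0.0013,0,0,0,0]
    - [1,0,0.0013,0,0,0,0]
    - [1,0,0.0013,0,0,0,0]
    - [1,0,0.0013,0,0,0,0]
    - [1,0,0.0013,0,0,0,0]
    - [1,0,0.0013,0.0375,0,0,0]
    - [1,0,0.0013,0.075,0,0,0]
    - [1,0,0.0013,0.1125,0,0,0]
    - [1,0,0.0013,0.1313,0,0,0]
    - [1,0,0.0013,0.1438,0,0,0]
    - [1,0,0.0013,0.1563,0,0,0]
    - [1,0,0.0013,0.1563,0,0,0]
    - [1,0,0.0013,0.1563,0,0,0]

```text
clock: 5.27
ee_pos: [0.4241, 0.0849, 0.0069]
ee_rot: [-0.767, -3.042, 0.007]
force: [0.3, -0.4, -0.1]
gripper_width: 0.0856
finger_force: 0.0
```

```bash
python3 go.py .4213 .0853 .003 61.7
```

```text
target (0.4213, 0.0853, 0.003, 61.7) now [0.4241 0.0849 0.0069] yaw 61.7 F [ 0.3 -0.4 -0.1] w 0.0856 j [-0.27  0.86 -0.05  2.27  1.11  0.04 -0.34] t 5.27
  shift cm [ 0.26 -0.09  0.39] turn [-0.005 -0.003  0.   ]
```

In the tool's units: 0.1 cm is 0.0013.

>>> servo_tool:
  commands:
    - [0.1,0.0013,0,0,0,0,0]
    - [0.1,0.0013,0,0,0,0,0]
    - [0.1,0.0013,0,0,0,0,0]
    - [0.1,0.0013,0,0,0,0,0]
    - [0.1,0.0013,0,0,0,0,0]
    - [0.1,0.0013,0,0,0,0,0]
    - [0.1,0.0013,0,0,0,0,0]
    - [0.1,0.0013,0,0,0,0,0]

```text
clock: 5.93
ee_pos: [0.4232, 0.0852, 0.0076]
ee_rot: [-0.767, -3.043, 0.006]
force: [-0.3, -0.9, 4.7]
gripper_width: 0.0303
finger_force: 39.4
```

```bash
python3 go.py .4616 .3022 .13 61.7 .4616 .3022 .02 61.7
```

```text
target (0.4616, 0.3022, 0.13, 61.7) now [0.4232 0.0852 0.0076] yaw 61.7 F [-0.3 -0.9  4.7] w 0.0303 j [-0.28  0.86 -0.05  2.27  1.16  0.04 -0.39] t 5.93
  shift cm [  6.93  20.87 -12.32] turn [-0.005 -0.002  0.   ]
target (0.4616, 0.3022, 0.02, 61.7) now [0.4232 0.0852 0.0076] yaw 61.7 F [-0.3 -0.9  4.7] w 0.0303 j [-0.28  0.86 -0.05  2.27  1.16  0.04 -0.39] t 5.93
  shift cm [ 6.91 20.92 -1.32] turn [-0.005 -0.002  0.   ]
```

In the tool's units: 20.9 cm is 0.2613, 19 cm is 0.2375.

>>> servo_tool:
  commands:
    - [0.1,0.0013,0,-0.025,0,0,0]
    - [0.1,0.0013,0,-0.05,0,0,0]
    - [0.1,0.0013,0,-0.0875,0,0,0]
    - [0.1,0.0063,0.0125,-0.125,0,0,0]
    - [0.1,0.0188,0.05,-0.1375,0,0,0]
    - [0.1,0.0313,0.0875,-0.15,0,0,0]
    - [0.1,0.0438,0.125,-0.15,0,0,0]
    - [0.1,0.0563,0.1625,-0.15,0,0,0]
    - [0.1,0.0688,0.2,-0.15,0,0,0]
    - [0.1,0.0788,0.2375,-0.15,0,0,0]
    - [0.1,0.0863,0.2613,-0.15,0,0,0]
    - [0.1,0.0863,0.2613,-0.15,0,0,0]
    - [0.1,0.0863,0.2613,-0.15,0,0,0]
    - [0.1,0.0863,0.2613,-0.15,0,0,0]
    - [0.1,0.0863,0.2613,-0.15,0,0,0]

```text
clock: 7.18
ee_pos: [0.4617, 0.3003, 0.1261]
ee_rot: [-0.769, -3.042, 0.01]
force: [0.1, -0.5, -1.4]
gripper_width: 0.0306
finger_force: 39.8
```

```bash
cat > look.py <<'E'
import sys
from workcell import env
from h import *
w=env.camera("wrist")["image"];b=env.camera("side")["image"]
x,y=int(sys.argv[2]),int(sys.argv[3])
bb=cv2.resize(b[y:y+140,x:x+187],(560,420),interpolation=cv2.INTER_CUBIC)
cv2.imwrite(sys.argv[1],cv2.resize(np.hstack([w,bb]),(800,300)))
E
python3 look.py pics/w4.png 150 60; python3 go.py .4616 .3022 .02 61.7
```

```text
target (0.4616, 0.3022, 0.02, 61.7) now [0.4619 0.3007 0.1264] yaw 61.6 F [ 0.2 -0.7 -0.2] w 0.0303 j [-0.29  0.77 -0.63  1.84  0.64  0.75 -0.21] t 7.28
  shift cm [ 0.07  0.19 10.64] turn [-0.006 -0.002 -0.001]
```

View pics/w4.png

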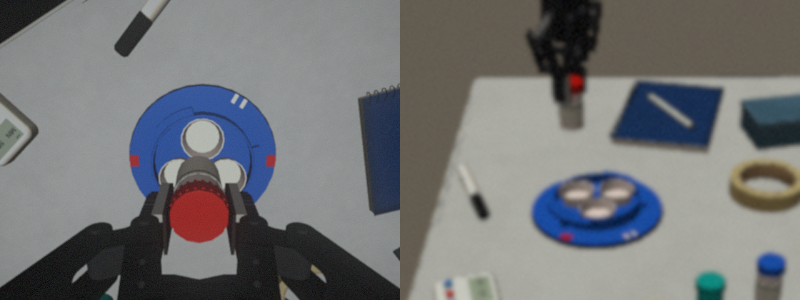

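Pot hangs upright in the pads, cap at (200,215) with the base below. Lowering it into the cup and releasing.

In the tool's units: 10.5 cm is 0.1313, 10 cm is 0.125.

>>> servo_tool:
  commands:
    - [0.1,-0.0013,0.0038,0.0375,0,0,0]
    - [0.1,-0.0013,0.0038,0.075,0,0,0]
    - [0.1,-0.0013,0.0038,0.1,0,0,0]
    - [0.1,-0.0013,0.0038,0.1163,0,0,0]
    - [0.1,-0.0013,0.0038,0.125,0,0,0]
    - [0.1,-0.0013,0.0038,0.1313,0,0,0]
    - [0.1,-0.0013,0.0038,0.1313,0,0,0]
    - [0.1,-0.0013,0.0038,0.1313,0,0,0]
    - [0.7,-0.0013,0.0038,0.1313,0,0,0]
    - [0.7,-0.0013,0.0038,0.1313,0,0,0]
    - [0.7,-0.0013,0.0038,0.1313,0,0,0]
    - [0.7,-0.0013,0.0038,0.1313,0,0,0]
    - [0.7,-0.0013,0.0038,0.1313,0,0,0]
    - [0.7,-0.0013,0.0038,0.0875,0,0,0]
    - [0.7,-0.0013,0.0038,0.0375,0,0,0]
    - [0.7,-0.0013,0.0038,0,0,0,0]
    - [0.7,-0.0013,0.0038,0,0,0,0]
    - [0.7,-0.0013,0.0038,0,0,0,0]

```text
clock: 8.78
ee_pos: [0.4652, 0.3054, 0.1284]
ee_rot: [-0.768, -3.045, 0.002]
force: [-0.3, -0.7, -0.4]
gripper_width: 0.0597
finger_force: 0.0
```

```bash
python3 - <<'E'
from workcell import env
from h import *
c=env.camera("wrist")
for ce,s in blobs(mask(c["image"],"red"),150)[0]: print(ce.round(1),s.tolist(),ray(c,ce,.070).round(4),dep(c,ce).round(4))
E
python3 go.py .635 -.191 .13 1.7
```

```text
[275.2 209.9] [252, 186, 48, 48, 1745] [0.4621 0.3047 0.07  ] [0.4622 0.3047 0.0697]
[179.8 222.5] [174, 216, 12, 15, 161] [0.4399 0.245  0.07  ] [0.4511 0.2188 0.0083]
[369.6 222.5] [364, 216, 12, 14, 154] [0.4993 0.3554 0.07  ] [0.5265 0.3591 0.0082]
target (0.635, -0.191, 0.13, 1.7) now [0.4644 0.3042 0.1269] yaw 61.7 F [-0.9  0.   0.4] w 0.0596 j [-0.29  0.77 -0.63  1.83  0.64  0.76 -0.21] t 8.83
  shift cm [-38.5  -35.51  -0.22] turn [-5.000e-03  1.000e-03  1.047e+00]
```

First pot seated (cap top at 69.7 mm, within 3 mm of cup centre). Next, red pot 2.

In the tool's units: -38.5 cm is -0.4813, -35.5 cm is -0.4438, 1.047 rad is 0.1666.

>>> servo_tool:
  commands:
    - [1,-0.4813,-0.4438,0,-0.0008,0,0.1666]
    - [1,-0.4813,-0.4438,0,-0.0008,0,0.1666]
    - [1,-0.4813,-0.4438,0,-0.0008,0,0.1666]
    - [1,-0.4813,-0.4438,0,-0.0008,0,0.1666]
    - [1,-0.4813,-0.4438,0,-0.0008,0,0.1666]
    - [1,-0.4813,-0.4438,0,-0.0008,0,0.1666]
    - [1,-0.4813,-0.4438,0,-0.0008,0,0.1666]
    - [1,-0.4813,-0.4438,0,-0.0008,0,0.1666]
    - [1,-0.4813,-0.4438,0,-0.0008,0,0.1666]
    - [1,-0.4813,-0.4438,0,-0.0008,0,0.1666]
    - [1,-0.4813,-0.4438,0,-0.0008,0,0.1666]
    - [1,-0.4813,-0.4438,0,-0.0008,0,0.1666]
    - [1,-0.4813,-0.4438,0,-0.0008,0,0.1666]
    - [1,-0.4813,-0.4438,0,-0.0008,0,0.1666]
    - [1,-0.4813,-0.4438,0,-0.0008,0,0.1666]
    - [1,-0.4813,-0.4438,0,-0.0008,0,0.1666]
    - [1,-0.4813,-0.4438,0,-0.0008,0,0.1666]
    - [1,-0.4813,-0.4438,0,-0.0008,0,0.1666]

```text
clock: 10.33
ee_pos: [0.6347, -0.1882, 0.127]
ee_rot: [-2.183, -2.257, 0.001]
force: [0.5, 0.8, 0.2]
gripper_width: 0.0854
finger_force: 0.0
```

```bash
python3 - <<'E'
from workcell import env
from h import *
c=env.camera("wrist")
for ce,s in blobs(mask(c["image"],"red"),150)[0]: print(ce.round(1),s.tolist(),ray(c,ce,.058).round(4),dep(c,ce).round(4))
E
python3 go.py .635 -.191 .005 1.7
```

```text
[344.7   6.4] [320, 0, 49, 18, 585] [ 0.6685 -0.0637  0.058 ] [ 0.6685 -0.0636  0.0578]
[281.6 211.6] [259, 190, 46, 44, 1538] [ 0.6362 -0.1907  0.058 ] [ 0.6362 -0.1907  0.0579]
[494.4 220.2] [449, 208, 89, 25, 1415] [ 0.7829 -0.1919  0.058 ] [ 0.7765 -0.1885  0.0682]
[517.2 247.4] [501, 235, 32, 25, 468] [ 0.8032 -0.2116  0.058 ] [ 0.7963 -0.2077  0.0675]
[492.9 281.4] [467, 261, 65, 50, 1317] [ 0.7916 -0.2388  0.058 ] [ 0.7849 -0.2335  0.068 ]
[542.1 274.7] [529, 262, 26, 24, 369] [ 0.8259 -0.2322  0.058 ] [ 0.8177 -0.2272  0.0681]
[534.1 299. ] [519, 287, 29, 24, 399] [ 0.8249 -0.2522  0.058 ] [ 0.8169 -0.2464  0.0678]
[452.4 300.2] [440, 291, 23, 21, 321] [ 0.7649 -0.2553  0.058 ] [ 0.7593 -0.2493  0.0679]
[501.4 322.8] [489, 310, 26, 25, 382] [ 0.8051 -0.2733  0.058 ] [ 0.7981 -0.2668  0.0677]
target (0.635, -0.191, 0.005, 1.7) now [ 0.6348 -0.1887  0.1272] yaw 1.9 F [-0.7 -0.5 -0.5] w 0.0853 j [ 0.45  0.86 -0.44  1.5   0.43  0.88 -0.11] t 10.38
  shift cm [-0.23  0.03 12.22] turn [-0.001 -0.     0.003]
```

In the tool's units: 12.2 cm is 0.1525, 10.5 cm is 0.1313.

>>> servo_tool:
  commands:
    - [1,-0.0025,0.0013,0.05,0,0,0]
    - [1,-0.0025,0.0013,0.1,0,0,0]
    - [1,-0.0025,0.0013,0.1313,0,0,0]
    - [1,-0.0025,0.0013,0.1525,0,0,0]
    - [1,-0.0025,0.0013,0.1525,0,0,0]
    - [1,-0.0025,0.0013,0.1525,0,0,0]
    - [0.1,-0.0025,0.0013,0.1525,0,0,0]
    - [0.1,-0.0025,0.0013,0.1525,0,0,0]
    - [0.1,-0.0025,0.0013,0.1525,0,0,0]
    - [0.1,-0.0025,0.0013,0.1525,0,0,0]
    - [0.1,-0.0025,0.0013,0.1525,0,0,0]
    - [0.1,-0.0025,0.0013,0.1525,0,0,0]
    - [0.1,-0.0025,0.0013,0.1525,0,0,0]
    - [0.1,-0.0025,0.0013,0.1525,0,0,0]

```text
clock: 11.55
ee_pos: [0.6367, -0.1928, 0.0064]
ee_rot: [2.187, 2.253, -0.0]
force: [-1.0, -1.2, 6.1]
gripper_width: 0.0304
finger_force: 39.1
```

```bash
python3 go.py .489 .258 .13 1.7
```

```text
target (0.489, 0.258, 0.13, 1.7) now [ 0.6367 -0.1928  0.0064] yaw 1.7 F [-1.  -1.2  6.1] w 0.0304 j [ 0.42  1.01 -0.37  1.55  0.52  0.68 -0.17] t 11.55
  shift cm [ 45.49 -13.4  -12.42] turn [0.001 0.001 0.   ]
```

In the tool's units: 45.3 cm is 0.5663, -13.4 cm is -0.1675.

>>> servo_tool:
  commands:
    - [0.1,-0.0025,0.0013,-0.025,0,0,0]
    - [0.1,0,0,-0.0625,0,0,0]
    - [0.1,0,0,-0.1,0,0,0]
    - [0.1,0.025,0,-0.1375,0,0,0]
    - [0.1,0.0625,-0.0188,-0.155,0,0,0]
    - [0.1,0.1125,-0.0338,-0.155,0,0,0]
    - [0.1,0.1625,-0.0488,-0.155,0,0,0]
    - [0.1,0.2125,-0.0625,-0.155,0,0,0]
    - [0.1,0.2625,-0.0775,-0.155,0,0,0]
    - [0.1,0.3125,-0.0925,-0.155,0,0,0]
    - [0.1,0.3625,-0.1075,-0.155,0,0,0]
    - [0.1,0.4125,-0.1225,-0.155,0,0,0]
    - [0.1,0.4625,-0.1375,-0.155,0,0,0]
    - [0.1,0.5125,-0.15,-0.155,0,0,0]
    - [0.1,0.55,-0.1625,-0.155,0,0,0]
    - [0.1,0.5663,-0.1675,-0.155,0,0,0]
    - [0.1,0.5663,-0.1675,-0.155,0,0,0]
    - [0.1,0.5663,-0.1675,-0.155,0,0,0]
    - [0.1,0.5663,-0.1675,-0.155,0,0,0]
    - [0.1,0.5663,-0.1675,-0.155,0,0,0]

```text
clock: 13.22
ee_pos: [0.4893, 0.2537, 0.1289]
ee_rot: [2.191, 2.25, -0.003]
force: [-0.6, -0.6, -0.4]
gripper_width: 0.0303
finger_force: 39.7
```

```bash
python3 go.py .489 .256 .0185 1.7
```

```text
target (0.489, 0.256, 0.0185, 1.7) now [0.4893 0.2537 0.1289] yaw 1.5 F [-0.6 -0.6 -0.4] w 0.0303 j [-0.36  0.71 -0.35  1.86  0.38  0.64 -0.91] t 13.22
  shift cm [ 0.25 -0.02 11.04] turn [-0.001  0.002 -0.003]
```

In the tool's units: 10.9 cm is 0.1363, 10.4 cm is 0.13.

>>> servo_tool:
  commands:
    - [0.1,0.0025,0,0.0375,0,0,0]
    - [0.1,0.0025,0,0.075,0,0,0]
    - [0.1,0.0025,0,0.1,0,0,0]
    - [0.1,0.0025,0,0.1188,0,0,0]
    - [0.1,0.0025,0,0.13,0,0,0]
    - [0.1,0.0025,0,0.1363,0,0,0]
    - [0.1,0.0025,0,0.1363,0,0,0]
    - [0.1,0.0025,0,0.1363,0,0,0]
    - [0.6,0.0025,0,0.1363,0,0,0]
    - [0.6,0.0025,0,0.1363,0,0,0]
    - [0.6,0.0025,0,0.1363,0,0,0]
    - [0.6,0.0025,0,0.1363,0,0,0]
    - [0.6,0.0025,0,0.1363,0,0,0]
    - [0.6,0.0025,0,0.0875,0,0,0]
    - [0.6,0.0025,0,0.0375,0,0,0]
    - [0.6,0.0025,0,0,0,0,0]
    - [0.6,0.0025,0,0,0,0,0]
    - [0.6,0.0025,0,0,0,0,0]

```text
clock: 14.72
ee_pos: [0.4896, 0.259, 0.131]
ee_rot: [2.187, 2.254, 0.005]
force: [0.5, -0.1, -0.9]
gripper_width: 0.0514
finger_force: 0.0
```

```bash
python3 - <<'E'
from workcell import env
from h import *
c=env.camera("wrist")
for ce,s in blobs(mask(c["image"],"red"),150)[0]: print(ce.round(1),s.tolist(),ray(c,ce,.070).round(4),dep(c,ce).round(4))
E
python3 go.py .668 -.053 .13 -58.3
```

```text
[332.7  59. ] [323, 49, 21, 21, 244] [0.5182 0.3541 0.07  ] [0.5267 0.3592 0.0085]
[239.9 140.9] [215, 116, 50, 51, 1961] [0.4638 0.3048 0.07  ] [0.4637 0.3047 0.0697]
[277.9 209.6] [255, 186, 47, 47, 1720] [0.4889 0.2604 0.07  ] [0.4889 0.2602 0.0693]
[232.6 232.6] [224, 226, 18, 14, 150] [0.4588 0.2433 0.07  ] [0.4514 0.2189 0.0082]
target (0.668, -0.053, 0.13, -58.3) now [0.4885 0.2581 0.1295] yaw 1.7 F [-0.2 -0.4 -0.5] w 0.0511 j [-0.36  0.71 -0.35  1.85  0.39  0.64 -0.92] t 14.77
  shift cm [-3.163e+01  1.701e+01 -3.000e-02] turn [0.    0.    1.047]
```

Two seated. Now red pot 1.

In the tool's units: -31.6 cm is -0.395, 17 cm is 0.2125, 1.047 rad is 0.1666.

>>> servo_tool:
  commands:
    - [1,-0.395,0.2125,0,0,0,0.1666]
    - [1,-0.395,0.2125,0,0,0,0.1666]
    - [1,-0.395,0.2125,0,0,0,0.1666]
    - [1,-0.395,0.2125,0,0,0,0.1666]
    - [1,-0.395,0.2125,0,0,0,0.1666]
    - [1,-0.395,0.2125,0,0,0,0.1666]
    - [1,-0.395,0.2125,0,0,0,0.1666]
    - [1,-0.395,0.2125,0,0,0,0.1666]
    - [1,-0.395,0.2125,0,0,0,0.1666]
    - [1,-0.395,0.2125,0,0,0,0.1666]
    - [1,-0.395,0.2125,0,0,0,0.1666]
    - [1,-0.395,0.2125,0,0,0,0.1666]
    - [1,-0.395,0.2125,0,0,0,0.1666]
    - [1,-0.395,0.2125,0,0,0,0.1666]
    - [1,-0.395,0.2125,0,0,0,0.1666]
    - [1,-0.395,0.2125,0,0,0,0.1666]

```text
clock: 16.1
ee_pos: [0.6676, -0.0515, 0.1293]
ee_rot: [3.021, 0.861, -0.001]
force: [0.4, -0.1, -0.4]
gripper_width: 0.0858
finger_force: 0.0
```

```bash
python3 - <<'E'
from workcell import env
from h import *
c=env.camera("wrist")
for ce,s in blobs(mask(c["image"],"red"),800)[0]: print(ce.round(1),s.tolist(),ray(c,ce,.058).round(4),dep(c,ce).round(4))
E
python3 go.py .668 -.053 .005 -58.3
```

```text
[281.4 203.6] [259, 181, 46, 45, 1535] [ 0.6698 -0.0518  0.058 ] [ 0.6698 -0.0518  0.0579]
target (0.668, -0.053, 0.005, -58.3) now [ 0.6677 -0.0518  0.1293] yaw -58.2 F [ 0.5 -0.9  0. ] w 0.0857 j [ 0.08  0.83 -0.13  1.49  0.13  0.83 -1.12] t 16.15
  shift cm [-0.03  0.12 12.43] turn [0.    0.001 0.002]
```

In the tool's units: 12.4 cm is 0.155, 10.5 cm is 0.1313.

>>> servo_tool:
  commands:
    - [1,0.0025,0.0013,0.05,0,0,0]
    - [1,0.0025,0.0013,0.1,0,0,0]
    - [1,0.0025,0.0013,0.1313,0,0,0]
    - [1,0.0025,0.0013,0.155,0,0,0]
    - [1,0.0025,0.0013,0.155,0,0,0]
    - [1,0.0025,0.0013,0.155,0,0,0]
    - [0.1,0.0025,0.0013,0.155,0,0,0]
    - [0.1,0.0025,0.0013,0.155,0,0,0]
    - [0.1,0.0025,0.0013,0.155,0,0,0]
    - [0.1,0.0025,0.0013,0.155,0,0,0]
    - [0.1,0.0025,0.0013,0.155,0,0,0]
    - [0.1,0.0025,0.0013,0.155,0,0,0]
    - [0.1,0.0025,0.0013,0.155,0,0,0]
    - [0.1,0.0025,0.0013,0.155,0,0,0]

```text
clock: 17.32
ee_pos: [0.6708, -0.0524, 0.0064]
ee_rot: [3.021, 0.859, 0.001]
force: [-1.0, -0.5, 7.5]
gripper_width: 0.0306
finger_force: 39.2
```

```bash
python3 go.py .5135 .3038 .13 -58.3
```

```text
target (0.5135, 0.3038, 0.13, -58.3) now [ 0.6708 -0.0524  0.0064] yaw -58.3 F [-1.  -0.5  7.5] w 0.0306 j [ 0.06  1.   -0.11  1.53  0.16  0.62 -1.14] t 17.32
  shift cm [  5.36 -38.55 -12.4 ] turn [ 0.001 -0.001  0.001]
```

In the tool's units: -38.6 cm is -0.4825, -12.4 cm is -0.155.

>>> servo_tool:
  commands:
    - [0.1,0.0025,0,-0.025,0,0,0]
    - [0.1,0.0025,0,-0.0625,0,0,0]
    - [0.1,0.0025,0,-0.1,0,0,0]
    - [0.1,0.0025,-0.0125,-0.1375,0,0,0]
    - [0.1,0.0088,-0.05,-0.155,0,0,0]
    - [0.1,0.0138,-0.1,-0.155,0,0,0]
    - [0.1,0.0213,-0.15,-0.155,0,0,0]
    - [0.1,0.0275,-0.2,-0.155,0,0,0]
    - [0.1,0.035,-0.25,-0.155,0,0,0]
    - [0.1,0.0425,-0.3,-0.155,0,0,0]
    - [0.1,0.0488,-0.35,-0.155,0,0,0]
    - [0.1,0.0563,-0.4,-0.155,0,0,0]
    - [0.1,0.0625,-0.45,-0.155,0,0,0]
    - [0.1,0.0675,-0.475,-0.155,0,0,0]
    - [0.1,0.0675,-0.4825,-0.155,0,0,0]
    - [0.1,0.0675,-0.4825,-0.155,0,0,0]
    - [0.1,0.0675,-0.4825,-0.155,0,0,0]
    - [0.1,0.0675,-0.4825,-0.155,0,0,0]
    - [0.1,0.0675,-0.4825,-0.155,0,0,0]

```text
clock: 18.9
ee_pos: [0.5142, 0.3018, 0.129]
ee_rot: [3.022, 0.853, -0.001]
force: [-0.2, -0.1, -0.2]
gripper_width: 0.0308
finger_force: 39.7
```

```bash
python3 go.py .5145 .3038 .0185 -58.3
```

```text
target (0.5145, 0.3038, 0.0185, -58.3) now [0.5142 0.3018 0.129 ] yaw -58.5 F [-0.2 -0.1 -0.2] w 0.0308 j [-0.58  0.74 -0.05  1.73  0.06  0.67 -1.69] t 18.9
  shift cm [ 0.14 -0.18 11.05] turn [ 0.002  0.001 -0.003]
```

In the tool's units: 10.9 cm is 0.1363, 10.4 cm is 0.13.

>>> servo_tool:
  commands:
    - [0.1,0.0013,-0.0013,0.0375,0,0,0]
    - [0.1,0.0013,-0.0013,0.075,0,0,0]
    - [0.1,0.0013,-0.0013,0.1,0,0,0]
    - [0.1,0.0013,-0.0013,0.1188,0,0,0]
    - [0.1,0.0013,-0.0013,0.13,0,0,0]
    - [0.1,0.0013,-0.0013,0.1363,0,0,0]
    - [0.1,0.0013,-0.0013,0.1363,0,0,0]
    - [0.1,0.0013,-0.0013,0.1363,0,0,0]
    - [0.6,0.0013,-0.0013,0.1363,0,0,0]
    - [0.6,0.0013,-0.0013,0.1363,0,0,0]
    - [0.6,0.0013,-0.0013,0.1363,0,0,0]
    - [0.6,0.0013,-0.0013,0.1363,0,0,0]
    - [0.6,0.0013,-0.0013,0.1363,0,0,0]
    - [0.6,0.0013,-0.0013,0.0875,0,0,0]
    - [0.6,0.0013,-0.0013,0.0375,0,0,0]
    - [0.6,0.0013,-0.0013,-0.0125,0,0,0]
    - [0.6,0.0013,-0.0013,-0.025,0,0,0]
    - [0.6,0.0013,-0.0013,-0.025,0,0,0]

```text
clock: 20.4
ee_pos: [0.5157, 0.3074, 0.153]
ee_rot: [-3.02, -0.858, -0.011]
force: [-0.2, 0.7, -0.1]
gripper_width: 0.0513
finger_force: 0.0
```

```bash
python3 - <<'E'
from workcell import env
from h import *
c=env.camera("wrist")
for ce,s in blobs(mask(c["image"],"red"),150)[0]: print(ce.round(1),s.tolist(),ray(c,ce,.070).round(4),dep(c,ce).round(4))
E
python3 go.py .441 -.2375 .20 50.4
```

```text
[234.2 139.9] [225, 132, 19, 17, 173] [0.5371 0.3569 0.07  ] [0.5271 0.3593 0.0085]
[278.6 205.2] [257, 184, 44, 43, 1420] [0.5134 0.3065 0.07  ] [0.5134 0.3065 0.0699]
[247.2 258.5] [227, 239, 41, 40, 1279] [0.4653 0.3045 0.07  ] [0.4651 0.3045 0.0698]
[315.5 263.1] [295, 241, 41, 51, 1404] [0.4892 0.2587 0.07  ] [0.4891 0.2587 0.0698]
target (0.441, -0.2375, 0.2, 50.4) now [0.5142 0.3064 0.1506] yaw -58.3 F [-0.2 -0.7 -0.7] w 0.0515 j [-0.58  0.72 -0.06  1.71  0.06  0.72 -1.69] t 20.45
  shift cm [-34.82  42.41  -5.03] turn [ 0.002 -0.002 -1.897]
```

All three pots seated (tops at 69.8–69.9 mm, centres within 3 mm of cups). Now the cover: hover above and measure the bar closely.

In the tool's units: 42.4 cm is 0.53, -34.8 cm is -0.435, -1.897 rad is -0.3019.

>>> servo_tool:
  commands:
    - [0.6,-0.435,0.53,-0.025,0,0,-0.3019]
    - [0.6,-0.435,0.53,-0.025,0,0,-0.3019]
    - [0.6,-0.435,0.53,-0.025,0,0,-0.3019]
    - [0.6,-0.435,0.53,-0.025,0,0,-0.3019]
    - [0.6,-0.435,0.53,-0.025,0,0,-0.3019]
    - [0.6,-0.435,0.53,-0.025,0,0,-0.3019]
    - [0.6,-0.435,0.53,-0.025,0,0,-0.3019]
    - [0.6,-0.435,0.53,-0.025,0,0,-0.3019]
    - [0.6,-0.435,0.53,-0.025,0,0,-0.3019]
    - [0.6,-0.435,0.53,-0.025,0,0,-0.3019]
    - [0.6,-0.435,0.53,-0.025,0,0,-0.3019]
    - [0.6,-0.435,0.53,-0.025,0,0,-0.3019]
    - [0.6,-0.435,0.53,-0.025,0,0,-0.3019]
    - [0.6,-0.435,0.53,-0.025,0,0,-0.3019]
    - [0.6,-0.435,0.53,-0.025,0,0,-0.3019]
    - [0.6,-0.435,0.53,-0.025,0,0,-0.3019]
    - [0.6,-0.435,0.53,-0.025,0,0,-0.3019]
    - [0.6,-0.435,0.53,-0.025,0,0,-0.3019]
    - [0.6,-0.435,0.53,-0.025,0,0,-0.3019]
    - [0.6,-0.435,0.53,-0.025,0,0,-0.3019]

```text
clock: 22.12
ee_pos: [0.4405, -0.237, 0.1693]
ee_rot: [-1.063, -2.956, 0.001]
force: [0.5, -0.8, -0.4]
gripper_width: 0.0511
finger_force: 0.0
```

```bash
python3 look.py pics/w5.png 130 230; python3 - <<'E'
from workcell import env
from h import *
c=env.camera("wrist")
T=c["T"];K=c["camera_matrix"];v,u=np.mgrid[0:420,0:560];d=c["depth"];P=np.stack([(u-K[0,2])/K[0,0]*d,(v-K[1,2])/K[1,1]*d,d],-1)@T[:3,:3].T+T[:3,3]
k=(np.hypot(P[...,0]-.441,P[...,1]+.2375)<.05)&(np.abs(P[...,2]-.112)<.004)
m=k.astype(np.uint8)*255;n,l,s,ce=cv2.connectedComponentsWithStats(m);i=1+np.argmax(s[1:,4]);Q=P[l==i]
r=cv2.minAreaRect(Q[:,:2].astype(np.float32));b=cv2.boxPoints(r);e=b[1]-b[0] if np.linalg.norm(b[1]-b[0])>np.linalg.norm(b[2]-b[1]) else b[2]-b[1]
print(len(Q),"bar",r,"ang",np.degrees(np.arctan2(e[1],e[0])),"z",Q[:,2].mean())
E
python3 go.py .441 -.2375 .065 50.4
```

```text
1995 bar ((0.4418324828147888, -0.2366172969341278), (0.01472422108054161, 0.06741338223218918), 50.7476806640625) ang -39.252323 z 0.11133200779058229
target (0.441, -0.2375, 0.065, 50.4) now [ 0.4405 -0.2375  0.1695] yaw 50.4 F [ 0.6  0.3 -0.7] w 0.0509 j [ 0.85  0.66 -0.73  1.96  0.64  0.77  0.63] t 22.27
  shift cm [-0.04  0.04 10.45] turn [-0.001  0.     0.001]
```

View pics/w5.png

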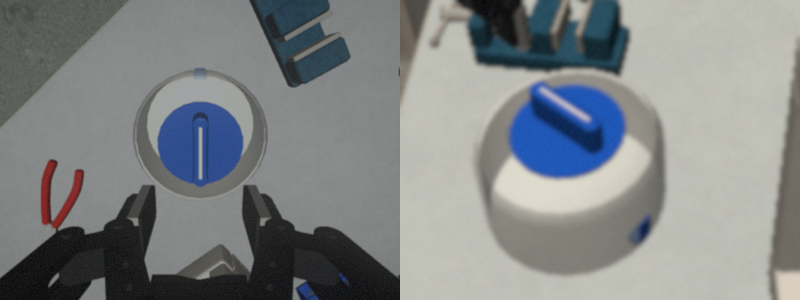

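The bar runs down the middle at (200,150), between the open fingers: centre (.4418,-.2366), angle 140.75°, 67×14.7 mm, which matches. Descend and grip.

In the tool's units: 11.1 cm is 0.1388, 0.15 cm is 0.0019, -0.006 rad is -0.001.

>>> servo_tool:
  commands:
    - [0.6,0,0.0019,0.05,0,0,-0.001]
    - [0.6,0,0.0019,0.0875,0,0,-0.001]
    - [0.6,0,0.0019,0.1125,0,0,-0.001]
    - [0.6,0,0.0019,0.1313,0,0,-0.001]
    - [0.6,0,0.0019,0.1388,0,0,-0.001]
    - [0.6,0,0.0019,0.1388,0,0,-0.001]
    - [0.6,0,0.0019,0.1388,0,0,-0.001]
    - [0,0,0.0019,0.1388,0,0,-0.001]
    - [0,0,0.0019,0.1388,0,0,-0.001]
    - [0,0,0.0019,0.1388,0,0,-0.001]
    - [0,0,0.0019,0.1388,0,0,-0.001]
    - [0,0,0.0019,0.1388,0,0,-0.001]
    - [0,0,0.0019,0.1388,0,0,-0.001]
    - [0,0,0.0019,0.1388,0,0,-0.001]
    - [0,0,0.0019,0.1388,0,0,-0.001]
  newtons: 80

```text
clock: 23.52
ee_pos: [0.4419, -0.237, 0.0594]
ee_rot: [1.055, 2.958, -0.002]
force: [-1.5, -1.0, 5.5]
gripper_width: 0.0128
finger_force: 78.8
```

```bash
python3 go.py .441 -.2375 .18 50.4
```

```text
target (0.441, -0.2375, 0.18, 50.4) now [ 0.4419 -0.237   0.0594] yaw 50.8 F [-1.5 -1.   5.5] w 0.0128 j [ 0.73  0.82 -0.54  2.04  0.87  0.52  0.42] t 23.52
  shift cm [  0.02  -0.1  -12.06] turn [-0.     0.002  0.006]
```

In the tool's units: -12 cm is -0.15, -9 cm is -0.1125.

>>> servo_tool:
  commands:
    - [0,0,0,-0.0125,0,0,0]
    - [0,0,0,-0.0375,0,0,0]
    - [0,0,0,-0.075,0,0,0]
    - [0,0,0,-0.1125,0,0,0]
    - [0,0,0,-0.15,0,0,0]
    - [0,0,0,-0.15,0,0,0]
    - [0,0,0,-0.15,0,0,0]

```text
clock: 24.1
ee_pos: [0.442, -0.2371, 0.1801]
ee_rot: [1.055, 2.956, -0.002]
force: [0.3, 0.2, -2.7]
gripper_width: 0.0127
finger_force: 78.3
```

```bash
python3 go.py .489 .289 .18 31.7
```

```text
target (0.489, 0.289, 0.18, 31.7) now [ 0.442  -0.2371  0.1801] yaw 50.7 F [ 0.3  0.2 -2.7] w 0.0127 j [ 0.86  0.65 -0.75  1.94  0.62  0.79  0.64] t 24.1
  shift cm [29.66 43.71 -0.1 ] turn [0.    0.003 0.332]
```

In the tool's units: 43.7 cm is 0.5463, 42.3 cm is 0.5288, 0.332 rad is 0.0528.

>>> servo_tool:
  commands:
    - [0,0.0125,0.0188,0,0,0,0.0032]
    - [0,0.0375,0.055,0,0,0,0.0064]
    - [0,0.0625,0.0925,0,0,0,0.0095]
    - [0,0.0875,0.1288,0,0,0,0.0127]
    - [0,0.1125,0.1663,0,0,0,0.0159]
    - [0,0.1375,0.2025,0,0,0,0.0207]
    - [0,0.1625,0.24,0,0,0,0.0255]
    - [0,0.1875,0.2763,0,0,0,0.0302]
    - [0,0.2125,0.3138,0,0,0,0.035]
    - [0,0.2375,0.35,0,0,0,0.0382]
    - [0,0.2625,0.3875,0,0,0,0.0414]
    - [0,0.2875,0.4238,0,0,0,0.0446]
    - [0,0.3125,0.4613,0,0,0,0.0477]
    - [0,0.3375,0.4975,0,0,0,0.0509]
    - [0,0.3588,0.5288,0,0,0,0.0528]
    - [0,0.3713,0.5463,0,0,0,0.0528]
    - [0,0.3713,0.5463,0,0,0,0.0528]
    - [0,0.3713,0.5463,0,0,0,0.0528]
    - [0,0.3713,0.5463,0,0,0,0.0528]
    - [0,0.3713,0.5463,0,0,0,0.0528]

```text
clock: 25.77
ee_pos: [0.4874, 0.2872, 0.1771]
ee_rot: [-1.531, -2.743, 0.007]
force: [0.1, -0.7, -2.9]
gripper_width: 0.0126
finger_force: 78.4
```

```bash
python3 look.py pics/w6.png 150 60;  python3 go.py .489 .289 .0674 31.7
```

```text
target (0.489, 0.289, 0.0674, 31.7) now [0.4878 0.2878 0.1777] yaw 31.6 F [-0.4 -0.4 -2.8] w 0.0127 j [-0.28  0.69 -0.57  1.76  0.49  0.84 -0.53] t 25.87
  shift cm [ 0.05  0.19 11.02] turn [-0.002  0.001 -0.001]
```

View pics/w6.png

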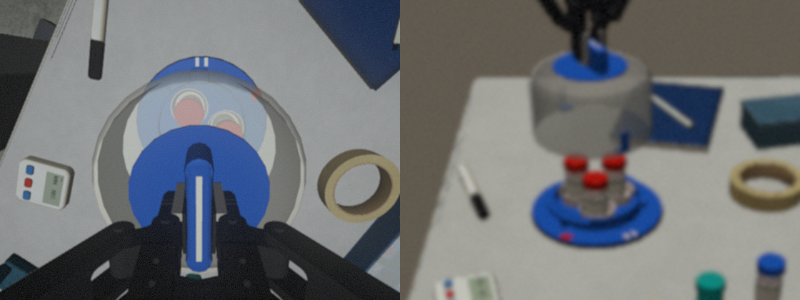

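Cover hangs level over the three pots, with the bar (x≈199) in line with the white pair at (202,62). Lowering.

In the tool's units: 11 cm is 0.1375, 10.7 cm is 0.1338.

>>> servo_tool:
  commands:
    - [0,0,0.0013,0.025,0,0,0]
    - [0,0,0.0013,0.05,0,0,0]
    - [0,0,0.0013,0.075,0,0,0]
    - [0,0,0.0013,0.0938,0,0,0]
    - [0,0,0.0013,0.1063,0,0,0]
    - [0,0,0.0013,0.1125,0,0,0]
    - [0,0,0.0013,0.1188,0,0,0]
    - [0,0,0.0013,0.125,0,0,0]
    - [0,0,0.0013,0.13,0,0,0]
    - [0,0,0.0013,0.1338,0,0,0]
    - [0,0,0.0013,0.1375,0,0,0]
    - [0,0,0.0013,0.1375,0,0,0]
    - [0,0,0.0013,0.1375,0,0,0]
    - [0,0,0.0013,0.1375,0,0,0]

```text
clock: 27.03
ee_pos: [0.4886, 0.2903, 0.0683]
ee_rot: [-1.529, -2.744, 0.001]
force: [0.5, 0.1, -3.1]
gripper_width: 0.0125
finger_force: 78.3
```

```bash
python3 go.py .489 .289 .0674 31.7
```

```text
target (0.489, 0.289, 0.0674, 31.7) now [0.4886 0.2903 0.0683] yaw 31.7 F [ 0.5  0.1 -3.1] w 0.0125 j [-0.35  0.84 -0.46  1.84  0.62  0.61 -0.65] t 27.03
  shift cm [-0.13 -0.03  0.09] turn [-0.     0.     0.001]
```

In the tool's units: 0.15 cm is 0.0019, -0.1 cm is -0.0013.

>>> servo_tool:
  commands:
    - [0,-0.0013,0,0.0013,0,0,0]
    - [0,-0.0013,0,0.0019,0,0,0]
    - [0,-0.0013,0,0.0019,0,0,0]
    - [0,-0.0013,0,0.0019,0,0,0]

```text
clock: 27.37
ee_pos: [0.4891, 0.2899, 0.0675]
ee_rot: [-1.529, -2.744, -0.001]
force: [-0.5, -0.8, 6.7]
gripper_width: 0.0125
finger_force: 79.5
```

Seated on the flange (rim 8 mm up, contact 7–10 N). Turning clockwise.

In the tool's units: 1.08 rad is 0.1719.

>>> servo_tool:
  commands:
    - [0,0,0,0,0,0,0.0127]
    - [0,0,0,0,0,0,0.0255]
    - [0,0,0,0,0,0,0.0382]
    - [0,0,0,0,0,0,0.0509]
    - [0,0,0,0,0,0,0.0637]
    - [0,0,0,0,0,0,0.0764]
    - [0,0,0,0,0,0,0.0891]
    - [0,0,0,0,0,0,0.1019]
    - [0,0,0,0,0,0,0.1146]
    - [0,0,0,0,0,0,0.1273]
    - [0,0,0,0,0,0,0.1401]
    - [0,0,0,0,0,0,0.1528]
    - [0,0,0,0,0,0,0.1607]
    - [0,0,0,0,0,0,0.1671]
    - [0,0,0,0,0,0,0.1719]
    - [0,0,0,0,0,0,0.1719]
    - [0,0,0,0,0,0,0.1719]
    - [0,0,0,0,0,0,0.1719]

```text
clock: 28.87
ee_pos: [0.4897, 0.29, 0.0674]
ee_rot: [-2.722, -1.568, -0.002]
force: [-0.2, -0.4, 5.9]
gripper_width: 0.0125
finger_force: 79.7
```

```bash
python3 go.py .489 .289 .0674 -28.3; python3 -c "
from workcell import env;print(env.observe()['torque'])"
```

```text
target (0.489, 0.289, 0.0674, -28.3) now [0.4897 0.29   0.0674] yaw -30.1 F [-0.2 -0.4  5.9] w 0.0125 j [-0.51  0.81 -0.18  1.85  0.27  0.5  -1.4 ] t 28.87
  shift cm [-0.12 -0.01  0.  ] turn [ 0.001 -0.001 -0.032]
[-0.1063248   0.15962444  0.10016228]
```

In the tool's units: 0.04 rad is 0.0064.

>>> servo_tool:
  commands:
    - [0,0,0,0,0,0,0.0032]
    - [0,0,0,0,0,0,0.0064]
    - [0,0,0,0,0,0,0.0064]
    - [0,0,0,0,0,0,0.0064]

```text
clock: 29.2
ee_pos: [0.4902, 0.2896, 0.0674]
ee_rot: [2.752, 1.513, 0.003]
force: [1.4, -0.2, 4.5]
gripper_width: 0.0124
finger_force: 79.6
```

```bash
python3 go.py .489 .289 .0674 -28.3; python3 -c "
from workcell import env;print(env.observe()['torque'])"
```

```text
target (0.489, 0.289, 0.0674, -28.3) now [0.4902 0.2896 0.0674] yaw -32.4 F [ 1.4 -0.2  4.5] w 0.0124 j [-0.52  0.81 -0.17  1.85  0.25  0.5  -1.42] t 29.2
  shift cm [-0.12 -0.07  0.  ] turn [ 0.001 -0.001 -0.072]
[-0.18667727 -0.0216211   0.27094966]
```

In the tool's units: -11 cm is -0.1375, -8 cm is -0.1.

>>> servo_tool:
  commands:
    - [0.5,0,0,0,0,0,0]
    - [0.5,0,0,0,0,0,0]
    - [0.5,0,0,0,0,0,0]
    - [0.5,0,0,0,0,0,0]
    - [0.5,0,0,0,0,0,0]
    - [0.5,0,0,-0.05,0,0,0]
    - [0.5,0,0,-0.1,0,0,0]
    - [0.5,0,0,-0.1375,0,0,0]
    - [0.5,0,0,-0.1375,0,0,0]
    - [0.5,0,0,-0.1375,0,0,0]

```text
clock: 30.03
ee_pos: [0.4901, 0.29, 0.1783]
ee_rot: [-2.753, -1.512, -0.005]
force: [0.1, -0.4, -0.5]
gripper_width: 0.0427
finger_force: 0.0
```

```bash
python3 - <<'E'
from workcell import env
from h import *
c=env.camera("wrist");cv2.imwrite("pics/w7.png",c["image"])
T=c["T"];K=c["camera_matrix"];v,u=np.mgrid[0:420,0:560];d=c["depth"];P=np.stack([(u-K[0,2])/K[0,0]*d,(v-K[1,2])/K[1,1]*d,d],-1)@T[:3,:3].T+T[:3,3]
k=(np.hypot(P[...,0]-.489,P[...,1]-.289)<.05)&(np.abs(P[...,2]-.120)<.006)
m=k.astype(np.uint8)*255;n,l,s,ce=cv2.connectedComponentsWithStats(m);i=1+np.argmax(s[1:,4]);Q=P[l==i]
print(len(Q),cv2.minAreaRect(Q[:,:2].astype(np.float32)),"z",Q[:,2].mean())
for ce,s in blobs(mask(c["image"],"red"),60)[0]: print(ce.round(1),s[4],ray(c,ce,.009).round(4),dep(c,ce).round(4))
E
python3 go.py .489 .289 .0674 -32.4
```

```text
1990 ((0.48929208517074585, 0.2890494167804718), (0.06790120154619217, 0.014464146457612514), 58.16616439819336) z 0.11937506986711548
[272.1  89. ] 167 [0.5269 0.3592 0.009 ] [0.5269 0.3592 0.0082]
target (0.489, 0.289, 0.0674, -32.4) now [0.4889 0.2892 0.1767] yaw -32.4 F [-0.2 -1.2 -0.3] w 0.0427 j [-0.48  0.65 -0.22  1.77  0.2   0.74 -1.37] t 30.08
  shift cm [-0.000e+00  1.000e-02  1.093e+01] turn [-0.     0.001 -0.001]
```

View pics/w7.png

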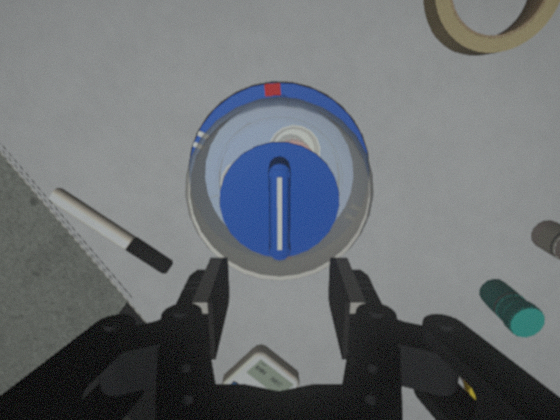

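The bar points at the red mark (272,89), about 3° past the line, i.e. at the stop within measurement error and play. The bar top is at 119.4 mm, so the cover is fully down. A last check of the other pots, then I hand in.

```bash
python3 - <<'E'
from workcell import env
from h import *
c=env.camera("top")
for col,uv in(("yellow",(290.5,208)),("blue",(257.7,153.6)),("turq",(270.6,182.8))):
    for ce,s in blobs(mask(c["image"],col),80)[0]:
        if np.hypot(*(ce-uv))<15: print(col,ce.round(1),s[4],dep(c,ce).round(3))
print(env.close_job())
E
```

```text
yellow [290.5 208. ] 124 [0.55  0.01  0.058]
blue [257.7 153.7] 120 [0.683 0.092 0.059]
turq [270.5 182.8] 124 [0.611 0.06  0.058]
the job is handed in; nothing more can be done
None
```

The job is handed in, with no verdict shown: all three red-capped pots are upright in the cups, and the cover is down on the flange and turned clockwise to about 3° past the red marks. I take that as its stop, though I felt no firm one; the blue- and yellow-capped pots have not moved.

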